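Heel die off its deep hooks and onto the cutting block

TASK

Take the heel die off the two deep hooks it hangs in, easing its bar up along the slots until it is past the tips before you draw it away, then set it down gently, rim down, on the rubber sheet of the cutting block with its straight side flat against the steel fence and let go. The hooks lean differently each time, so feel your way out, never forcing the die against the hooks or the fence, and leave the small round die, the knife and the bowl where they are.

Things in the scene. Friction and masses are not known exactly. Their poses are not given: they have to be found in the camera images.
- heel_die: steel hand die, 0.45 to 0.66 kg: D-shaped cutting rim 64 mm wide (y), 28 tall, wall 4, its straight side facing the die's +x, round back at x = -36.5 mm. Two straps at y = +-31.5 mm carry a cross bar above. Origin on the rim's lower plane under the bar's middle, z up. Starts hanging level, bar ends in the two hooks, x and y parallel to the hanger's
- die_bar (a point): middle of the die's round cross bar, on its axis, 80 mm above the rim's lower edge. The bar is 12 mm thick, 128 mm long, along the die's y; its middle carries a flat-sided striking block 20 (x) x 48 (y) x 22 mm, from 10 below to 12 mm above this point, to be gripped from above with fingers closing along the die's x
- die_straight_side (a point): middle of the lower edge of the die's straight side (outer face), 27.5 mm along the die's +x from its origin
- hanger: fixed grey stand, base plate 150 x 200 x 10 mm, two uprights at y = +-86 mm, 170 mm tall, black hand knobs outside. Between them a dark yoke with two hooks (8 mm thick) at y = +-52 mm; the 96 mm between the hooks is free for fingers. A round bow joins the yoke about 75 mm behind and 40 mm below the seat. Origin on the bench under its middle; front faces its -x, z up
- hook_seat (a point): axis of the seated bar, midway between the hooks, 150 mm above the bench; axes as the hanger's. Each hook is a slot open at the top over a V seat: limbs 16 mm apart (2 mm play each side of the bar once it is lifted), tips 60 mm above this axis along the slot. Both slots lean alike about this axis, tips to -x or +x by up to 0.45 rad: not measured, found by feel or seen. Clamped, rigid
- cutting_block: fixed white nylon block 250 (x) x 240 (y) x 30 mm; on it a black rubber sheet 150 x 200 x 6 mm, top 36 mm above the bench, and along its +x side the steel fence bar. Rigid. Origin on the bench under its middle; z up
- fence (a point): middle of the fence's lower edge where its face, which looks to the block's -x, meets the top of the rubber sheet (75 mm in +x of the block's middle, 36 mm above the bench); x points into the fence, y along it, z up
- round_die: small round steel die, 44 mm wide, 40 tall, standing on the block's sheet about 42 mm to -x and 75 mm to -y of its middle; leave it alone. Origin under its middle
- utility_knife: blue utility knife 185 mm long lying on the bench; leave it alone
- tack_bowl: small steel bowl 90 mm wide, 35 mm tall, on the bench; leave it alone
- fence_bar: the dark steel fence bar on the cutting block: 16 mm thick, 220 mm long, its top 20 mm above the sheet, rigidly fixed along the block's +x side. Origin at its middle where it stands on the block, 30 mm above the bench; axes as the block's

How it is judged:
By the outcome, as a careful person would: the job done as asked, in the order asked, and still so for the second after the job is handed in, with the robot touching nothing.
It also fails if it takes over 72 s, if anything falls off the work surface, if the arm or the gripper's body presses on something with over 40 N, if the wrist force passes 120 N, or if a joint passes its speed limit or range.

ROBOT

A 7-joint arm with a two-finger parallel gripper is mounted at the origin on the work surface. World frame = base frame: x ahead of the robot, y to its left, z up, the work surface at z = 0. Lengths are in m, angles in rad, forces in N, time in s.
With the tool pointing down it reaches from about 0.425 to 0.925 m from the base axis. Payload 6.8 kg.
Tool frame: the origin (TCP) lies midway between the tips of the shut fingers; the grasp point (between the pads) lies 19 mm behind it; y points along the fingers, z is the direction in which the jaws open and shut, and the axes are right-handed (so a half turn about y gives the same grasp; the last joint's range is limited). The gripper opens to 85 mm and grips with 20 to 120 N. Pads are 22 mm wide; open, the fingers measure 114 mm over their backs; the gripper's body (76 mm by 85 mm) begins 54 mm behind the grasp point. The pads swing forward as they close: fully open they stand 13 mm farther back than shut.
Start: joints at [1.236, 0.477, 0.022, 1.555, -0.011, 1.109, -0.083], TCP at [0.152, -0.658, 0.231] pointing down, gripper open.
Joint ranges: [-2.96, 2.96], [-0.34, 2.1], [-1.41, 1.46], [0.24, 2.44], [-1.37, 4.51], [0.17, 1.92], [-2.96, 2.96]. Speed limits (rad/s): [2.39, 2.39, 3.14, 3.14, 3.14, 3.14, 3.14].

INTERFACE

Orientations are given as a unit quaternion [w, x, y, z].
In Python, from station import bot gives the robot as it stands. The module is installed in compiled form; this text tells all that it offers.
- The arm moves only by the shell command python3 -m crank 'ROWS' [FORCE]. ROWS is JSON, a list of rows, each an object with "linear": the shift along the tool's x, y, z in m, a list of three; "dr": the turn, a rotation vector about the tool's x, y, z in degrees, a list of three; "hand": the gripper command: -1 is shut, 1 is fully open, values between are in proportion. A call has 1 to 10 rows; each row is the pose to reach, as a shift and turn from the pose commanded when the call began, along the tool's axes at that moment; what a row does not reach only later rows make up. A row lasts 1/12 s, in which the tool goes at most 41.7 mm and 7.16 degrees, less where a joint would pass 70% of its speed; a pose out of reach is approached as far as the arm can. A call with a gripper value outside its range is refused whole. The fingers move at their own pace and stop on an object; FORCE is the grip in N (left out, the last holds). Time passes only in rows, so rows that repeat a pose let the fingers close. It gives the time, the measured TCP pose, the force and the opening at its end, in the units of the state.
- bot.get_obs(): the state, without advancing time (a new reading comes with each control period).
- bot.read_camera(name): name is "scene" or "top" or "wrist"; returns the picture (400x640x3 uint8, blue, green, red); there is no depth.
- bot.camera_params(name): a dict with "K" (3x3 intrinsics, pixels), "k1" (the pictures are not rectified: a ray, as slopes to the right and down, at radius r is drawn at 1 + k1 r^2 times it, then the intrinsics apply), "R" (3x3) and "t" (3): a world point X has camera coordinates R X + t; the wrist camera has in their place "hand_eye" (4x4, takes a point from camera to tool coordinates, whose origin is the TCP and whose axes are the tool frame's). Camera axes: x right, y down, z forward; pixel columns grow to the right and rows downward; lengths in m; the calibration is good to about 2 mm. A picture is of the moment at which its call begins: read the wrist's pose just before it. camera_params takes no time and is no camera call.
- bot.hand_in(): hands the job in, once; it reports no verdict.
Trained networks look in the newest picture that a camera, given by its name, has taken for a name from the list of things; names that differ only in an ending like _2 or _b are one class to them, and where a whole thing is asked for, a point or a joint stands for the part that bears it (a point fixed in the world has none). Each returns a list of dicts, best first, with "score" (0 to 1); they miss things now and then, are a little off and sometimes report something else, mostly with a low value. They report only what shows in the picture. A call takes as long as a camera call.
- bot.search_frame(camera, target): "extent" ([left, top, right, bottom] in pixels, round what is visible of it).
- bot.cut_out(camera, target): "pixels" (400x640 bool, what is visible of it) and "extent" ([left, top, right, bottom] in pixels, round what is visible of it).
- bot.place_of(camera, target): "xy" ([column, row] in pixels: a listed point, or the origin of a listed thing).
The state is a dict: "t": time; "q": joint angles; "joint_vel": joint speeds; "joint_torque": joint torques, N m; "eef_pos": TCP position; "tool_rot": TCP orientation; "contact_force": force on the tool from outside, world axes, zero at the start; "torque": the same for the moment, N m; "gripper_width": opening from 0.0 (shut) to 1.0 (fully open).
Only numpy, scipy, OpenCV 4.12 (cv2) and the standard library are available. Lean on these libraries where they do the work, as an engineer would, in place of code of your own. Each camera call takes 0.05 s, during which the arm holds its last target. There are 200 camera calls.

## Working session

There is one attempt and no reset: what is moved stays moved. The work goes in short steps, Python scripts to look and compute and a shell command to move; the robot and the scene stay as the last step left them, time stands still between calls to the robot, and variables do not carry over. Pictures are saved under pics/ and viewed, about 8 in all and at most 12, crops included, and the job is handed in when it is done.

```bash
mkdir -p pics; ls
cat > h.py <<'E'
import numpy as np,cv2
from station import bot
from scipy.spatial.transform import Rotation as Ro
def tool():
    o=bot.get_obs(); q=o['tool_rot']; return np.array(o['eef_pos']),Ro.from_quat([q[1],q[2],q[3],q[0]]).as_matrix(),o
def cam(n):
    p=bot.camera_params(n);K=np.array(p['K'])
    if 'hand_eye' in p:
        e,R,_=tool();H=np.array(p['hand_eye']);Rc=(R@H[:3,:3]).T;c=R@H[:3,3]+e
        return K,p['k1'],Rc,-Rc@c
    return K,p['k1'],np.array(p['R']),np.array(p['t'])
def ray(C,uv):
    K,k,R,t=C;d=np.linalg.inv(K)@[uv[0],uv[1],1];s=d[:2].copy();x=s.copy()
    for _ in range(30): x=s/(1+k*(x@x))
    return -R.T@t,R.T@np.array([x[0],x[1],1])
def atz(C,uv,z):
    c,d=ray(C,uv);return c+d*(z-c[2])/d[2]
def proj(C,X):
    K,k,R,t=C;p=R@np.asarray(X)+t;s=p[:2]/p[2];s=s*(1+k*(s@s));return (K@[s[0],s[1],1])[:2]
def tri(rs):
    A=np.zeros((3,3));b=np.zeros(3)
    for c,d in rs:
        d=d/np.linalg.norm(d);P=np.eye(3)-np.outer(d,d);A+=P;b+=P@c
    X=np.linalg.solve(A,b);return X,[np.linalg.norm(np.cross(X-c,d/np.linalg.norm(d))) for c,d in rs]
E
python3 - <<'E'
from h import *
np.set_printoptions(precision=4,suppress=True)
e,R,o=tool();print(o);print(R)
ims=[]
for n in('scene','top'):
    im=bot.read_camera(n);cv2.imwrite(f'pics/{n}0.png',im)
    C=cam(n);print(n,-C[2].T@C[3])
    for t in('heel_die','die_bar','die_straight_side','hanger','hook_seat','cutting_block','fence','fence_bar','round_die','utility_knife','tack_bowl'):
        r=bot.place_of(n,t);print(t,[(np.round(a['xy'],1),round(a['score'],2)) for a in r[:2]])
E
```

```text
pics
{'t': 0.0, 'q': array([ 1.2359,  0.4778,  0.0223,  1.5565, -0.0115,  1.1093, -0.0831]), 'joint_vel': array([ 0.0002, -0.0017, -0.0015,  0.0003,  0.0003,  0.001 ,  0.0012]), 'joint_torque': array([ -0.0006, -59.6455,   1.608 , -28.1205,   0.0126,   0.0093,
        -0.    ]), 'eef_pos': array([ 0.1516, -0.6571,  0.2303]), 'tool_rot': array([ 0.0799, -0.0801,  0.7032, -0.7019]), 'contact_force': array([ 0.4581, -0.2061,  0.3733]), 'torque': array([ 0.0162, -0.0101,  0.0059]), 'gripper_width': 1.0028301221738618}
[[-0.9744 -0.0006  0.2248]
 [-0.2248  0.0018 -0.9744]
 [ 0.0001 -1.     -0.0019]]
scene [ 0.9351 -0.431   0.8327]
heel_die [(array([388. , 124.7]), 0.76)]
die_bar [(array([272.1, 335. ]), 0.71), (array([393.6,  99.1]), 0.62)]
die_straight_side [(array([398.6, 126.4]), 0.87)]
hanger [(array([384.6, 146.6]), 0.77)]
hook_seat [(array([388.1,  99.1]), 0.64)]
cutting_block [(array([245.8, 313.6]), 0.78)]
fence [(array([269.1, 330.8]), 0.73)]
fence_bar [(array([272.4, 333.6]), 0.69), (array([268.9, 331.5]), 0.57)]
round_die [(array([195.9, 309.8]), 0.62)]
utility_knife [(array([370.1, 253.5]), 0.96), (array([272.3, 335.2]), 0.45)]
tack_bowl []
top [0.4026 0.0015 0.9793]
heel_die [(array([195.2, 239.1]), 0.76)]
die_bar [(array([178.6, 233.8]), 0.88)]
die_straight_side [(array([193.5, 229. ]), 0.94)]
hanger [(array([202.6, 239.4]), 0.9), (array([449.6, 220.3]), 0.53)]
hook_seat [(array([181.5, 235.8]), 0.79)]
cutting_block [(array([414.7, 201.9]), 0.66)]
fence [(array([417.8, 173.6]), 0.66)]
fence_bar [(array([420.8, 170. ]), 0.9)]
round_die [(array([449.5, 221.5]), 0.84)]
utility_knife [(array([315.6, 168.4]), 0.97)]
tack_bowl [(array([304.7, 251.1]), 0.93), (array([181.6, 237.7]), 0.6)]
```

Run:
```python
from h import *
np.set_printoptions(precision=4,suppress=True)
for n in('scene','top'):
    print(n,cam(n)[0].tolist(),cam(n)[1])
S=cam('scene');T=cam('top')
def p(n,a,b,z):
    X,r=tri([ray(S,a),ray(T,b)]);print(n,X,r,'scene@z',atz(S,a,z),'top@z',atz(T,b,z))
p('die_bar',[393.6,99.1],[178.6,233.8],.15)
p('seat',[388.1,99.1],[181.5,235.8],.15)
p('side',[398.6,126.4],[193.5,229],.07)
p('die',[388,124.7],[195.2,239.1],.07)
p('hanger',[384.6,146.6],[202.6,239.4],0)
p('block',[245.8,313.6],[414.7,201.9],0)
p('fence',[269.1,330.8],[417.8,173.6],.036)
p('fbar',[272.4,333.6],[420.8,170],.03)
p('round',[195.9,309.8],[449.5,221.5],.036)
p('knife',[370.1,253.5],[315.6,168.4],0)
a=cv2.imread('pics/scene0.png');b=cv2.imread('pics/top0.png')
v=np.vstack([cv2.resize(a[20:220,280:500],(660,600))]);cv2.imwrite('pics/v1.png',v)
cv2.imwrite('pics/v2.png',cv2.resize(b[120:300,130:500],None,fx=2.1,fy=2.1,interpolation=cv2.INTER_CUBIC))
```

```text
scene [[434.41723632661274, 0.0, 328.3637304611228], [0.0, 434.41723632661274, 201.67460371870254], [0.0, 0.0, 1.0]] -0.0769342795598893
top [[372.341795139271, 0.0, 323.2938074123227], [0.0, 372.341795139271, 197.35413888470845], [0.0, 0.0, 1.0]] -0.06440811221079937
die_bar [0.4635 0.2867 0.1467] [np.float64(2.4237428783199897e-05), np.float64(2.423742878329535e-05)] scene@z [0.4658 0.2833 0.15  ] top@z [0.4633 0.2855 0.15  ]
seat [0.4573 0.2767 0.1495] [np.float64(0.0026878621969502942), np.float64(0.002687862196950235)] scene@z [0.4564 0.2736 0.15  ] top@z [0.459  0.2787 0.15  ]
side [0.4864 0.2825 0.0723] [np.float64(0.0072618517280314794), np.float64(0.007261851728031566)] scene@z [0.4888 0.2916 0.07  ] top@z [0.4816 0.2776 0.07  ]
die [0.4606 0.2765 0.0657] [np.float64(0.004582505670433199), np.float64(0.004582505670433143)] scene@z [0.4656 0.2769 0.07  ] top@z [0.4573 0.2717 0.07  ]
hanger [ 0.4631  0.2781 -0.013 ] [np.float64(0.0017353676809489685), np.float64(0.0017353676809491417)] scene@z [0.4712 0.2688 0.    ] top@z [0.4611 0.2732 0.    ]
block [ 0.5739 -0.2906 -0.0089] [np.float64(0.00023273280102888784), np.float64(0.00023273280102884005)] scene@z [ 0.5776 -0.2923  0.    ] top@z [ 0.5725 -0.2878  0.    ]
fence [ 0.6462 -0.2889  0.0267] [np.float64(0.002229347637307543), np.float64(0.002229347637307511)] scene@z [ 0.651  -0.2889  0.036 ] top@z [ 0.6425 -0.2879  0.036 ]
fbar [ 0.6559 -0.2921  0.0357] [np.float64(0.005375286599296902), np.float64(0.005375286599296903)] scene@z [ 0.6575 -0.287   0.03  ] top@z [ 0.6542 -0.2982  0.03  ]
round [ 0.5176 -0.3652  0.0381] [np.float64(0.0026462851431809336), np.float64(0.002646285143180929)] scene@z [ 0.5184 -0.363   0.036 ] top@z [ 0.5164 -0.3684  0.036 ]
knife [ 0.6608 -0.0142  0.0044] [np.float64(0.0046515375484750526), np.float64(0.0046515375484748964)] scene@z [ 0.6622 -0.0082  0.    ] top@z [ 0.6587 -0.0177  0.    ]
```

View pics/scene0.png

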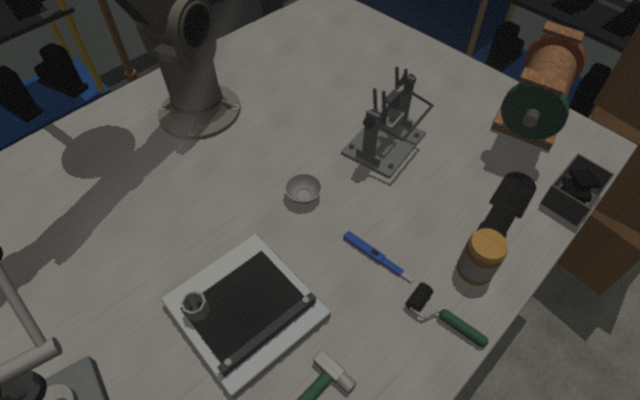

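View pics/v2.png

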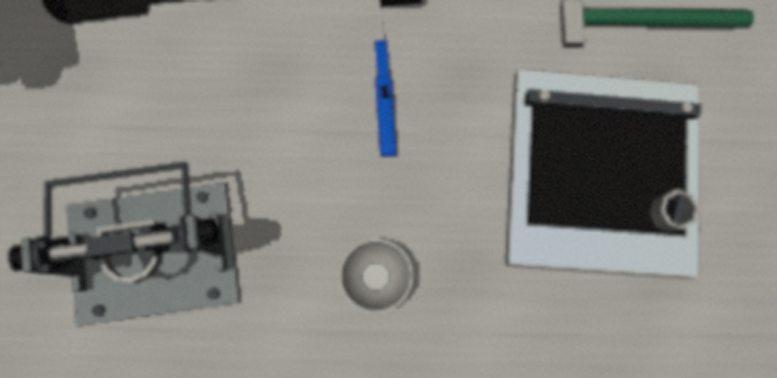

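Run:
```python
from h import *
np.set_printoptions(precision=4,suppress=True)
p=bot.camera_params('wrist');print(p['K'],p['k1'],np.array(p['hand_eye']))
S=cam('scene');T=cam('top')
for n,C in(('scene',S),('top',T)):
    im=cv2.imread(f'pics/{n}0.png')
    th=.138;c=np.array([.4625,.284,.15]);X=np.array([np.cos(th),np.sin(th),0]);Y=np.array([-np.sin(th),np.cos(th),0]);Z=np.array([0,0,1.])
    u,v=proj(C,c).astype(int);k=6;w=50
    cr=cv2.resize(im[v-w:v+w,u-w-10:u+w+10],None,fx=k,fy=k,interpolation=cv2.INTER_CUBIC)
    cr=cv2.convertScaleAbs(cr,alpha=1.7)
    o=np.array([u-w-10,v-w])
    for a,col in((-.4,(0,0,255)),(0,(0,255,0)),(.4,(255,100,0))):
        for s in(-.052,.052):
            d=X*np.sin(a)+Z*np.cos(a)
            A=(proj(C,c+Y*s)-o+.5)*k;B=(proj(C,c+Y*s+d*.06)-o+.5)*k
            cv2.line(cr,tuple(A.astype(int).tolist()),tuple(B.astype(int).tolist()),col,1)
    cv2.imwrite(f'pics/c_{n}.png',cr)
a=cv2.imread('pics/c_scene.png');b=cv2.imread('pics/c_top.png');print(a.shape)
cv2.imwrite('pics/c1.png',cv2.resize(np.hstack([a[:,100:620],b[:,:]]),(800,390)))
```

```text
[[321.0178   0.     321.2011]
 [  0.     321.0178 206.1342]
 [  0.       0.       1.    ]] -0.06537588009734924 [[-0.0011  0.9493  0.3144 -0.0811]
 [ 0.     -0.3144  0.9493 -0.1425]
 [ 1.      0.0011  0.0003  0.0007]
 [ 0.      0.      0.      1.    ]]
(600, 720, 3)
```

View pics/c_scene.png

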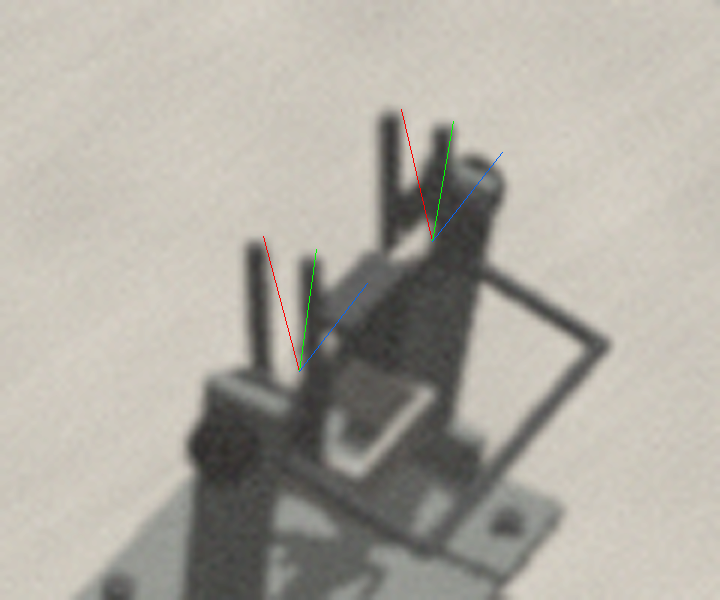

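```bash
cat >> h.py <<'E'
def Rt(head):
    z=np.array([np.cos(head),np.sin(head),0]);y=np.array([0,0,-1.]);return np.column_stack([np.cross(y,z),y,z])
def go(pos,head):
    e,R,o=tool();l=R.T@(np.array(pos)-e);w=Ro.from_matrix(R.T@Rt(head)).as_rotvec(degrees=True)
    print('linear',l.round(4).tolist(),'dr',w.round(2).tolist(),'n',np.linalg.norm(l)/.0417,np.linalg.norm(w)/7.16)
E
python3 -c "
from h import *
from math import radians as r
go([.45,-.40,.30],r(-50))"
```

```text
linear [-0.3485, -0.0687, -0.1841] dr [-0.0, -27.01, 0.0] n 9.594680190479302 3.7719356017661556
```

```bash
R='x'; python3 -m crank '[{"linear":[-0.348,-0.069,-0.184],"dr":[0,-27,0],"hand":1},{"linear":[-0.348,-0.069,-0.184],"dr":[0,-27,0],"hand":1},{"linear":[-0.348,-0.069,-0.184],"dr":[0,-27,0],"hand":1},{"linear":[-0.348,-0.069,-0.184],"dr":[0,-27,0],"hand":1},{"linear":[-0.348,-0.069,-0.184],"dr":[0,-27,0],"hand":1},{"linear":[-0.348,-0.069,-0.184],"dr":[0,-27,0],"hand":1},{"linear":[-0.348,-0.069,-0.184],"dr":[0,-27,0],"hand":1},{"linear":[-0.348,-0.069,-0.184],"dr":[0,-27,0],"hand":1},{"linear":[-0.348,-0.069,-0.184],"dr":[0,-27,0],"hand":1},{"linear":[-0.348,-0.069,-0.184],"dr":[0,-27,0],"hand":1}]'; python3 -c "
from h import *
from math import radians as r
go([.55,-.02,.31],r(-20))"
```

```text
t: 2.03
eef_pos: [0.4537, -0.3959, 0.3016]
tool_rot: [-0.245, 0.243, -0.664, 0.664]
contact_force: [0.3, 0.3, 1.3]
gripper_width: 1.002
linear [-0.3166, -0.0079, -0.2244] dr [-0.11, -29.7, -0.13] n 9.307826364948312 4.148623352478954
```

```bash
python3 - <<'E'
from h import *
np.set_printoptions(precision=4,suppress=True)
C=cam('wrist');im=bot.read_camera('wrist');cv2.imwrite('pics/w1.png',im)
for t,z in(('cutting_block',0),('fence',.036),('fence_bar',.03),('round_die',.036)):
    for a in bot.place_of('wrist',t)[:1]: print(t,a['xy'],a['score'],atz(C,a['xy'],z))
E
python3 -m crank '[{"linear":[-0.317,-0.008,-0.224],"dr":[0,-30,0],"hand":1},{"linear":[-0.317,-0.008,-0.224],"dr":[0,-30,0],"hand":1},{"linear":[-0.317,-0.008,-0.224],"dr":[0,-30,0],"hand":1},{"linear":[-0.317,-0.008,-0.224],"dr":[0,-30,0],"hand":1},{"linear":[-0.317,-0.008,-0.224],"dr":[0,-30,0],"hand":1},{"linear":[-0.317,-0.008,-0.224],"dr":[0,-30,0],"hand":1},{"linear":[-0.317,-0.008,-0.224],"dr":[0,-30,0],"hand":1},{"linear":[-0.317,-0.008,-0.224],"dr":[0,-30,0],"hand":1},{"linear":[-0.317,-0.008,-0.224],"dr":[0,-30,0],"hand":1},{"linear":[-0.317,-0.008,-0.224],"dr":[0,-30,0],"hand":1}]'; python3 -c "
from h import *
from math import radians as r
go([.465,.25,.31],r(8))"
```

```text
cutting_block [315.7, 39.0] 0.73 [ 0.5696 -0.2901  0.    ]
fence [317.6, 37.6] 0.59 [ 0.5678 -0.2952  0.036 ]
round_die [336.6, 110.0] 0.96 [ 0.5203 -0.3658  0.036 ]
t: 3.12
eef_pos: [0.5489, -0.0195, 0.3086]
tool_rot: [0.408, -0.406, 0.579, -0.578]
contact_force: [0.5, 0.9, 0.9]
gripper_width: 0.999
linear [-0.2253, -0.0008, -0.17] dr [-0.04, -27.75, -0.15] n 6.7693812379237555 3.8751958357259397
```

View pics/w1.png

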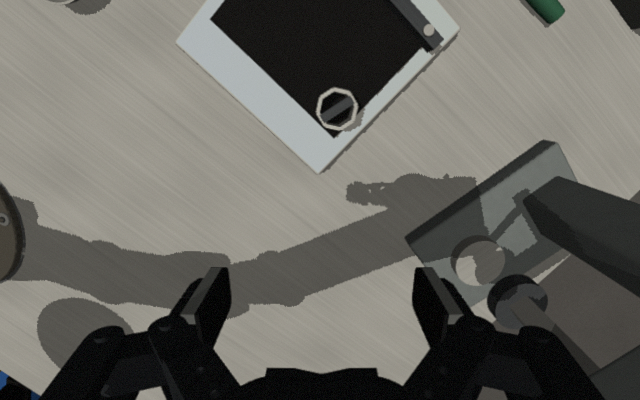

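```bash
python3 -m crank '[{"linear":[-0.225,-0.001,-0.17],"dr":[0,-27.7,0],"hand":1},{"linear":[-0.225,-0.001,-0.17],"dr":[0,-27.7,0],"hand":1},{"linear":[-0.225,-0.001,-0.17],"dr":[0,-27.7,0],"hand":1},{"linear":[-0.225,-0.001,-0.17],"dr":[0,-27.7,0],"hand":1},{"linear":[-0.225,-0.001,-0.17],"dr":[0,-27.7,0],"hand":1},{"linear":[-0.225,-0.001,-0.17],"dr":[0,-27.7,0],"hand":1},{"linear":[-0.225,-0.001,-0.17],"dr":[0,-27.7,0],"hand":1},{"linear":[-0.225,-0.001,-0.17],"dr":[0,-27.7,0],"hand":1},{"linear":[-0.225,-0.001,-0.17],"dr":[0,-27.7,0],"hand":1},{"linear":[-0.225,-0.001,-0.17],"dr":[0,-27.7,0],"hand":1}]'
python3 - <<'E'
from h import *
np.set_printoptions(precision=4,suppress=True)
C=cam('wrist');im=bot.read_camera('wrist');cv2.imwrite('pics/w2.png',im)
for t,z in(('die_bar',.15),('hook_seat',.15),('heel_die',.07),('die_straight_side',.07),('hanger',0)):
    for a in bot.place_of('wrist',t)[:1]: print(t,a['xy'],a['score'],atz(C,a['xy'],z))
th=.138;c=np.array([.4625,.284,.15]);X=np.array([np.cos(th),np.sin(th),0]);Y=np.array([-np.sin(th),np.cos(th),0]);Z=np.array([0,0,1.])
print(proj(C,c+Y*.064),proj(C,c-Y*.064))
cv2.imwrite('pics/w2c.png',cv2.resize(cv2.convertScaleAbs(im[60:310,180:480],alpha=1.5),None,fx=2.4,fy=2.4,interpolation=cv2.INTER_CUBIC))
E
```

```text
t: 3.95
eef_pos: [0.4666, 0.2424, 0.3088]
tool_rot: [-0.531, 0.532, -0.466, 0.466]
contact_force: [0.4, -0.8, 0.3]
gripper_width: 1.002
die_bar [317.3, 151.4] 0.8 [0.4589 0.2758 0.15  ]
hook_seat [319.7, 153.7] 0.85 [0.4615 0.274  0.15  ]
heel_die [317.1, 138.7] 0.68 [0.4575 0.2782 0.07  ]
die_straight_side [341.0, 136.7] 0.65 [0.485  0.2842 0.07  ]
hanger [324.0, 135.3] 0.59 [0.4666 0.276  0.    ]
[321.8611  69.9323] [322.5244 208.2823]
```

View pics/w2c.png

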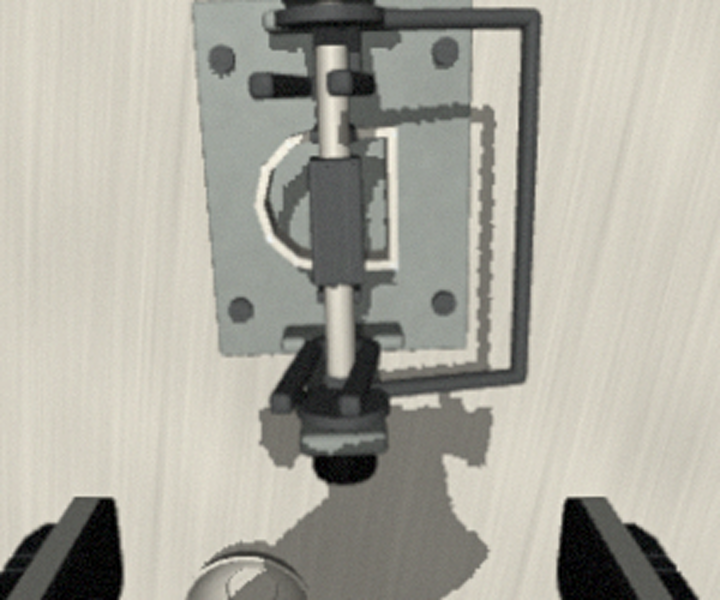

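```bash
cat > m.py <<'E'
from h import *
np.set_printoptions(precision=4,suppress=True)
C=cam('wrist')
P=lambda x,y,z:atz(C,(180+(x+.5)/2.4-.5,60+(y+.5)/2.4-.5),z)
for z in(.209,):
    t1=[P(262,86,z),P(343,83,z)];t2=[P(282,404,z),P(350,404,z)]
print('tips',t1,t2,np.linalg.norm(t1[0]-t1[1]),np.linalg.norm(t2[0]-t2[1]))
m1=sum(t1)/2;m2=sum(t2)/2;d=m1-m2;print('mid',m1,m2,'len',np.linalg.norm(d),'yaw',np.arctan2(-d[0],d[1]))
b=[P(311,158,.162),P(358,158,.162),P(315,285,.162),P(363,283,.162)];c=sum(b)/4
print('block',b,c,'w',np.linalg.norm(b[0]-b[1]),'l',np.linalg.norm(b[0]-b[2]))
B1=P(331.5,60,.156);B2=P(339.5,360,.156);d=B1-B2;print('bar',B1,B2,'yaw',np.arctan2(-d[0],d[1]))
pl=[P(193,2,.01),P(221,355,.01),P(466,348,.01)];d=pl[0]-pl[1];print('plate',pl,np.arctan2(-d[0],d[1]))
th=np.arctan2(-(B1-B2)[0],(B1-B2)[1]);X=np.array([np.cos(th),np.sin(th),0])
print('tip shift along x',(m1-c)@X,(m2-c)@X, 'bar',(B1-c)@X,(B2-c)@X)
E
python3 m.py
```

```text
tips [array([0.4324, 0.3234, 0.209 ]), array([0.4564, 0.3274, 0.209 ])] [array([0.4498, 0.222 , 0.209 ]), array([0.4727, 0.2251, 0.209 ])] 0.02432141983685064 0.023112066535445102
mid [0.4444 0.3254 0.209 ] [0.4612 0.2236 0.209 ] len 0.1032412148871431 yaw 0.16333517537649964
block [array([0.4485, 0.3006, 0.162 ]), array([0.4656, 0.3029, 0.162 ]), array([0.4558, 0.2533, 0.162 ]), array([0.4741, 0.2565, 0.162 ])] [0.461  0.2783 0.162 ] w 0.017256085231413268 l 0.047873384694239615
bar [0.4514 0.3357 0.156 ] [0.4695 0.2222 0.156 ] yaw 0.1583495422840421
plate [array([0.3723, 0.3617, 0.01  ]), array([0.4048, 0.1659, 0.01  ]), array([0.5511, 0.19  , 0.01  ])] 0.16436019543865188
tip shift along x -0.00890187011994882 -0.008387149434870466 bar -0.0004095423150468399 -0.00040954231504684163
```

```bash
python3 -c "
from h import *
go([.461,.278,.25],.162)"
```

```text
linear [-0.0349, 0.0592, -0.0006] dr [0.0, -1.71, 0.02] n 1.6478713816645396 0.23952084213335748
```

```bash
python3 -m crank '[{"linear":[-0.035,0.02,-0.0006],"dr":[0,-1.7,0],"hand":1},{"linear":[-0.035,0.059,-0.0006],"dr":[0,-1.7,0],"hand":1},{"linear":[-0.035,0.059,-0.0006],"dr":[0,-1.7,0],"hand":1},{"linear":[-0.035,0.059,-0.0006],"dr":[0,-1.7,0],"hand":1},{"linear":[-0.035,0.059,-0.0006],"dr":[0,-1.7,0],"hand":1},{"linear":[-0.035,0.059,-0.0006],"dr":[0,-1.7,0],"hand":1}]'
python3 - <<'E'
from h import *
np.set_printoptions(precision=4,suppress=True)
C=cam('wrist');im=bot.read_camera('wrist')
for t,z in(('die_bar',.15),('hook_seat',.15),('heel_die',.07),('die_straight_side',.07)):
    for a in bot.place_of('wrist',t)[:1]: print(t,a['xy'],a['score'],atz(C,a['xy'],z))
cv2.imwrite('pics/w3c.png',cv2.resize(cv2.convertScaleAbs(im[0:300,180:480],alpha=1.5),None,fx=2,fy=2,interpolation=cv2.INTER_CUBIC))
go([.461,.278,.134],.162)
E
```

```text
t: 4.75
eef_pos: [0.4616, 0.2794, 0.2522]
tool_rot: [0.54, -0.538, 0.457, -0.458]
contact_force: [-0.1, 0.3, -0.4]
gripper_width: 0.998
die_bar [320.0, 209.0] 0.68 [0.4619 0.2761 0.15  ]
hook_seat [320.6, 209.2] 0.57 [0.4624 0.276  0.15  ]
heel_die [319.7, 186.2] 0.97 [0.462  0.2739 0.07  ]
die_straight_side [346.7, 180.2] 0.65 [0.4886 0.2848 0.07  ]
linear [0.0014, 0.1172, -0.0002] dr [-0.09, 0.08, -0.01] n 2.8106356048966465 0.01641541294154121
```

View pics/w3c.png

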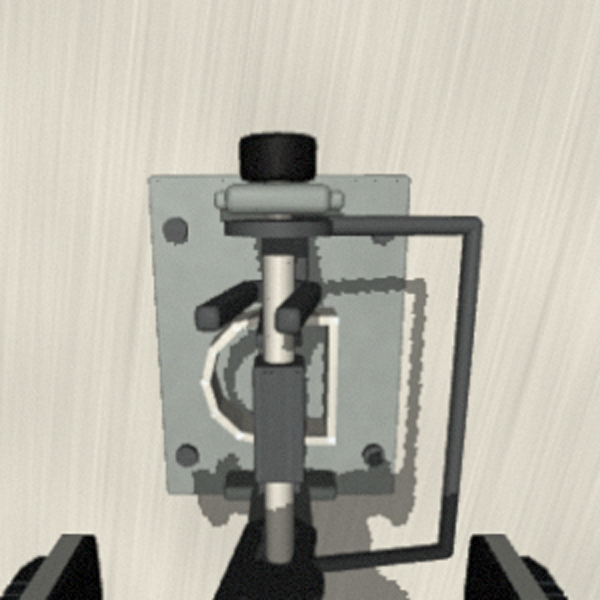

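```bash
python3 - <<'E'
from h import *
C=cam('wrist');f=lambda x,y,z:atz(C,(180+(x+.5)/2-.5,(y+.5)/2-.5),z)
m=(f(207,318,.209)+f(288,318,.209))/2;X=np.array([np.cos(.162),np.sin(.162),0])
for p in(m,f(279.5,300,.156),f(279,340,.156),f(278.5,420,.162)):print(p,p@X)
E
python3 -m crank '[{"linear":[0.0014,0.03,0],"dr":[0,0,0],"hand":1},{"linear":[0.0014,0.06,0],"dr":[0,0,0],"hand":1},{"linear":[0.0014,0.085,0],"dr":[0,0,0],"hand":1},{"linear":[0.0014,0.1,0],"dr":[0,0,0],"hand":1},{"linear":[0.0014,0.112,0],"dr":[0,0,0],"hand":1},{"linear":[0.0014,0.117,0],"dr":[0,0,0],"hand":1},{"linear":[0.0014,0.117,0],"dr":[0,0,0],"hand":1},{"linear":[0.0014,0.117,0],"dr":[0,0,0],"hand":1}]'
```

```text
[0.44329479 0.32496796 0.209     ] 0.48990542906359597
[0.45273678 0.32386929 0.156     ] 0.4990465861532313
[0.454989   0.30900432 0.156     ] 0.49887171360286875
[0.45963725 0.27960229 0.162     ] 0.49871677656826857
t: 5.67
eef_pos: [0.4611, 0.2784, 0.1341]
tool_rot: [0.54, -0.539, 0.457, -0.457]
contact_force: [0.5, 0.7, 0.8]
gripper_width: 1.003
```

```bash
python3 -m crank '[{"linear":[0,0,-0.001],"dr":[0,0,0],"hand":-1},{"linear":[0,0,-0.001],"dr":[0,0,0],"hand":-1},{"linear":[0,0,-0.001],"dr":[0,0,0],"hand":-1},{"linear":[0,0,-0.001],"dr":[0,0,0],"hand":-1},{"linear":[0,0,-0.001],"dr":[0,0,0],"hand":-1},{"linear":[0,0,-0.001],"dr":[0,0,0],"hand":-1},{"linear":[0,0,-0.001],"dr":[0,0,0],"hand":-1},{"linear":[0,0,-0.001],"dr":[0,0,0],"hand":-1},{"linear":[0,0,-0.001],"dr":[0,0,0],"hand":-1},{"linear":[0,0,-0.001],"dr":[0,0,0],"hand":-1}]' 25
```

```text
t: 6.5
eef_pos: [0.4605, 0.278, 0.1337]
tool_rot: [0.54, -0.539, 0.457, -0.458]
contact_force: [3.6, -0.6, 2.4]
gripper_width: 0.231
```

```bash
python3 -m crank '[{"linear":[0,0,0],"dr":[0,0,0],"hand":-1},{"linear":[0,0,0],"dr":[0,0,0],"hand":-1},{"linear":[0,0,0],"dr":[0,0,0],"hand":-1}]'; python3 -c "
from h import *
print(tool()[2])"
```

```text
t: 6.75
eef_pos: [0.4604, 0.278, 0.1337]
tool_rot: [0.54, -0.539, 0.457, -0.458]
contact_force: [6.0, -0.6, 3.8]
gripper_width: 0.227
{'t': 6.75, 'q': array([-0.10561211,  0.46061062, -0.69572041,  1.93895456,  0.38128539,
        0.87396495, -0.83554189]), 'joint_vel': array([-0.00028666,  0.00072992, -0.00011885, -0.0016238 ,  0.00058311,
        0.00109856,  0.00019886]), 'joint_torque': array([-1.34180747e+00, -4.49504614e+01, -8.40210557e+00, -1.85216367e+01,
       -1.04784675e+00,  9.48632732e-01, -2.03543535e-02]), 'eef_pos': array([0.4604228 , 0.27801392, 0.13369509]), 'tool_rot': array([ 0.5397223 , -0.53866158,  0.45722299, -0.45770153]), 'contact_force': array([ 5.98767006, -0.64128979,  3.78924289]), 'torque': array([ 0.01550116, -1.15450654,  0.05760823]), 'gripper_width': 0.22663918601624652}
```

```bash
python3 -m crank '[{"linear":[0,0,0.0008],"dr":[0,0,0],"hand":-1},{"linear":[0,0,0.0008],"dr":[0,0,0],"hand":-1},{"linear":[0,0,0.0008],"dr":[0,0,0],"hand":-1},{"linear":[0,0,0.0008],"dr":[0,0,0],"hand":-1},{"linear":[0,0,0.0008],"dr":[0,0,0],"hand":-1}]' 70; python3 -c "
from h import *
o=tool()[2];print(o['contact_force'],o['torque'])"
```

```text
t: 7.17
eef_pos: [0.4605, 0.278, 0.1337]
tool_rot: [0.539, -0.539, 0.457, -0.458]
contact_force: [2.3, -1.0, 7.0]
gripper_width: 0.216
[ 2.32731594 -0.97820496  7.00848316] [-0.13518718 -0.57985471 -0.02699644]
```

```bash
python3 -m crank '[{"linear":[0,-0.001,0],"dr":[0,0,0],"hand":-1},{"linear":[0,-0.002,-0.0001],"dr":[0,0,0],"hand":-1},{"linear":[0,-0.003,-0.0003],"dr":[0,0,0],"hand":-1},{"linear":[0,-0.004,-0.0004],"dr":[0,0,0],"hand":-1},{"linear":[0,-0.005,-0.0006],"dr":[0,0,0],"hand":-1},{"linear":[0,-0.006,-0.0008],"dr":[0,0,0],"hand":-1},{"linear":[0,-0.006,-0.0008],"dr":[0,0,0],"hand":-1},{"linear":[0,-0.006,-0.0008],"dr":[0,0,0],"hand":-1}]'; python3 -c "
from h import *
o=tool()[2];print(o['contact_force'],o['torque'])"
```

```text
t: 7.83
eef_pos: [0.4592, 0.2776, 0.1391]
tool_rot: [-0.539, 0.54, -0.457, 0.457]
contact_force: [0.9, 0.2, -4.6]
gripper_width: 0.222
[ 0.86111928  0.22471843 -4.64382907] [-0.02280348 -0.03286967  0.00137081]
```

```bash
python3 -m crank '[{"linear":[0,-0.0015,-0.0002],"dr":[0,0,0],"hand":-1},{"linear":[0,-0.003,-0.0004],"dr":[0,0,0],"hand":-1},{"linear":[0,-0.0045,-0.0007],"dr":[0,0,0],"hand":-1},{"linear":[0,-0.006,-0.0009],"dr":[0,0,0],"hand":-1},{"linear":[0,-0.0075,-0.0011],"dr":[0,0,0],"hand":-1},{"linear":[0,-0.009,-0.0013],"dr":[0,0,0],"hand":-1},{"linear":[0,-0.0105,-0.0016],"dr":[0,0,0],"hand":-1},{"linear":[0,-0.012,-0.0018],"dr":[0,0,0],"hand":-1},{"linear":[0,-0.0135,-0.002],"dr":[0,0,0],"hand":-1},{"linear":[0,-0.0135,-0.002],"dr":[0,0,0],"hand":-1}]'; python3 -c "
from h import *
o=tool()[2];print(o['contact_force'],o['torque'])"
```

```text
t: 8.67
eef_pos: [0.4577, 0.2776, 0.1532]
tool_rot: [0.539, -0.539, 0.457, -0.457]
contact_force: [-0.7, 0.4, -5.5]
gripper_width: 0.22
[-0.66487739  0.36556497 -5.49773793] [0.05245736 0.03084232 0.00646042]
```

```bash
python3 -m crank '[{"linear":[0,-0.0015,-0.0002],"dr":[0,0,0],"hand":-1},{"linear":[0,-0.003,-0.0004],"dr":[0,0,0],"hand":-1},{"linear":[0,-0.0045,-0.0007],"dr":[0,0,0],"hand":-1},{"linear":[0,-0.006,-0.0009],"dr":[0,0,0],"hand":-1},{"linear":[0,-0.0075,-0.0011],"dr":[0,0,0],"hand":-1},{"linear":[0,-0.009,-0.0013],"dr":[0,0,0],"hand":-1},{"linear":[0,-0.0105,-0.0016],"dr":[0,0,0],"hand":-1},{"linear":[0,-0.012,-0.0018],"dr":[0,0,0],"hand":-1},{"linear":[0,-0.0125,-0.0019],"dr":[0,0,0],"hand":-1},{"linear":[0,-0.0125,-0.0019],"dr":[0,0,0],"hand":-1}]'
python3 - <<'E'
from h import *
o=tool()[2];print(o['contact_force'],o['torque'])
C=cam('wrist');im=bot.read_camera('wrist')
cv2.imwrite('pics/w4c.png',cv2.convertScaleAbs(im,alpha=1.7))
E
```

```text
t: 9.5
eef_pos: [0.4558, 0.2772, 0.1655]
tool_rot: [0.539, -0.539, 0.457, -0.457]
contact_force: [-0.3, 0.2, -5.2]
gripper_width: 0.217
[-0.31159475  0.15764698 -5.21893753] [ 0.02346976 -0.00842219  0.00722247]
```

View pics/w4c.png

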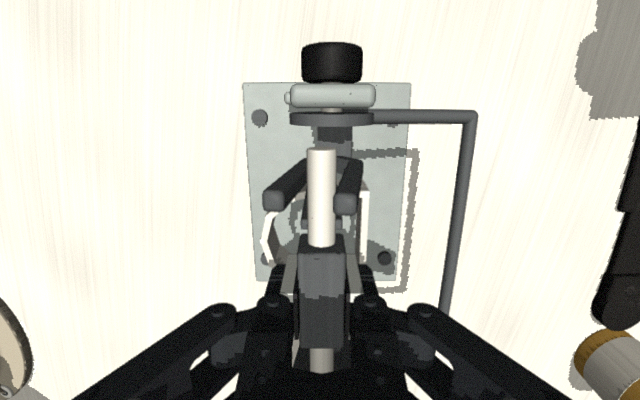

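```bash
python3 -m crank '[{"linear":[0,-0.002,-0.0003],"dr":[0,0,0],"hand":-1},{"linear":[0,-0.004,-0.0006],"dr":[0,0,0],"hand":-1},{"linear":[0,-0.006,-0.0009],"dr":[0,0,0],"hand":-1},{"linear":[0,-0.008,-0.0012],"dr":[0,0,0],"hand":-1},{"linear":[0,-0.01,-0.0015],"dr":[0,0,0],"hand":-1},{"linear":[0,-0.012,-0.0018],"dr":[0,0,0],"hand":-1},{"linear":[0,-0.014,-0.0021],"dr":[0,0,0],"hand":-1},{"linear":[0,-0.016,-0.0024],"dr":[0,0,0],"hand":-1},{"linear":[0,-0.018,-0.0027],"dr":[0,0,0],"hand":-1},{"linear":[0,-0.018,-0.0027],"dr":[0,0,0],"hand":-1}]'; python3 -c "
from h import *
o=tool()[2];print(o['contact_force'],o['torque'])"
```

```text
t: 10.38
eef_pos: [0.4532, 0.2769, 0.1838]
tool_rot: [0.539, -0.539, 0.457, -0.457]
contact_force: [0.2, 1.5, -4.0]
gripper_width: 0.223
[ 0.20953854  1.50512907 -4.00442692] [-4.09576630e-06  1.88081816e-02  2.28720359e-02]
```

Lift is ~50 mm and still free; continue along the slot past the tips (to ~83 mm).

```bash
python3 -m crank '[{"linear":[0,-0.002,-0.0003],"dr":[0,0,0],"hand":-1},{"linear":[0,-0.004,-0.0006],"dr":[0,0,0],"hand":-1},{"linear":[0,-0.006,-0.0009],"dr":[0,0,0],"hand":-1},{"linear":[0,-0.008,-0.0012],"dr":[0,0,0],"hand":-1},{"linear":[0,-0.01,-0.0015],"dr":[0,0,0],"hand":-1},{"linear":[0,-0.012,-0.0018],"dr":[0,0,0],"hand":-1},{"linear":[0,-0.014,-0.0021],"dr":[0,0,0],"hand":-1},{"linear":[0,-0.016,-0.0024],"dr":[0,0,0],"hand":-1},{"linear":[0,-0.018,-0.0027],"dr":[0,0,0],"hand":-1},{"linear":[0,-0.018,-0.0027],"dr":[0,0,0],"hand":-1}]'; python3 -c "
from h import *
o=tool()[2];print(o['contact_force'],o['torque'])"
python3 -m crank '[{"linear":[0,-0.003,-0.0005],"dr":[0,0,0],"hand":-1},{"linear":[0,-0.006,-0.0009],"dr":[0,0,0],"hand":-1},{"linear":[0,-0.009,-0.0013],"dr":[0,0,0],"hand":-1},{"linear":[0,-0.012,-0.0018],"dr":[0,0,0],"hand":-1},{"linear":[0,-0.015,-0.0022],"dr":[0,0,0],"hand":-1},{"linear":[0,-0.03,-0.0042],"dr":[0,0,0],"hand":-1},{"linear":[0,-0.06,-0.0042],"dr":[0,0,0],"hand":-1},{"linear":[0,-0.09,-0.0042],"dr":[0,0,0],"hand":-1},{"linear":[0,-0.12,-0.0042],"dr":[0,0,0],"hand":-1},{"linear":[0,-0.12,-0.0042],"dr":[0,0,0],"hand":-1}]'
```

```text
t: 11.22
eef_pos: [0.4505, 0.2765, 0.2018]
tool_rot: [0.539, -0.539, 0.457, -0.457]
contact_force: [-0.4, 0.3, -5.2]
gripper_width: 0.222
[-0.43465308  0.3354398  -5.15813974] [ 0.02874679  0.01851211 -0.03166713]
t: 12.05
eef_pos: [0.4483, 0.2782, 0.3277]
tool_rot: [0.543, -0.536, 0.456, -0.458]
contact_force: [0.4, 1.9, -3.7]
gripper_width: 0.22
```

```bash
python3 -c "
from h import *
go([.56,.08,.33],-.0)
go([.56,-.14,.32],-.075)"
```

```text
linear [0.2138, -0.0023, 0.0778] dr [-0.53, 9.41, -0.26] n 5.45561838414526 1.3167072806532942
linear [0.4308, 0.0065, 0.0418] dr [-0.52, 13.71, -0.28] n 10.38137015497746 1.916063015033141
```

```bash
python3 -m crank '[{"linear":[0.02,-0.002,0.007],"dr":[0,2,0],"hand":-1},{"linear":[0.05,-0.002,0.018],"dr":[0,4,0],"hand":-1},{"linear":[0.085,-0.002,0.03],"dr":[0,6,0],"hand":-1},{"linear":[0.12,-0.002,0.043],"dr":[0,8,0],"hand":-1},{"linear":[0.155,-0.002,0.056],"dr":[0,9,0],"hand":-1},{"linear":[0.19,-0.002,0.069],"dr":[0,10,0],"hand":-1},{"linear":[0.225,-0.002,0.074],"dr":[-0.5,11,-0.3],"hand":-1},{"linear":[0.26,0,0.07],"dr":[-0.5,12,-0.3],"hand":-1},{"linear":[0.295,0.002,0.065],"dr":[-0.5,13,-0.3],"hand":-1},{"linear":[0.33,0.003,0.058],"dr":[-0.5,13.7,-0.3],"hand":-1}]'; python3 -c "
from h import *
go([.56,-.14,.32],-.075)"
```

```text
t: 12.88
eef_pos: [0.5571, -0.0421, 0.3171]
tool_rot: [0.477, -0.484, 0.52, -0.518]
contact_force: [0.6, 0.0, -5.4]
gripper_width: 0.227
linear [0.0974, -0.0024, 0.0103] dr [0.53, -0.04, 0.34] n 2.3494249352980905 0.08841152619992314
```

```bash
python3 -m crank '[{"linear":[0.03,-0.003,0.003],"dr":[0.5,0,0.3],"hand":-1},{"linear":[0.06,-0.003,0.006],"dr":[0.5,0,0.3],"hand":-1},{"linear":[0.085,-0.003,0.009],"dr":[0.5,0,0.3],"hand":-1},{"linear":[0.097,-0.003,0.01],"dr":[0.5,0,0.3],"hand":-1},{"linear":[0.097,-0.003,0.01],"dr":[0.5,0,0.3],"hand":-1},{"linear":[0.097,-0.003,0.01],"dr":[0.5,0,0.3],"hand":-1}]'
python3 - <<'E'
from h import *
np.set_printoptions(precision=4,suppress=True)
e,R,o=tool();print(e,R)
C=cam('wrist');im=bot.read_camera('wrist');cv2.imwrite('pics/w5.png',cv2.convertScaleAbs(im,alpha=1.5))
for t,z in(('cutting_block',0),('fence',.036),('fence_bar',.03),('die_straight_side',.24),('heel_die',.24),('die_bar',.33)):
    for a in bot.place_of('wrist',t)[:1]: print(t,a['xy'],a['score'],atz(C,a['xy'],z))
E
```

```text
t: 13.38
eef_pos: [0.5597, -0.1378, 0.3211]
tool_rot: [0.48, -0.481, 0.519, -0.519]
contact_force: [-0.5, 2.1, -5.2]
gripper_width: 0.221
[ 0.5597 -0.1378  0.3211] [[-0.076  -0.0005  0.9971]
 [-0.9971 -0.     -0.076 ]
 [ 0.0001 -1.     -0.0005]]
cutting_block [335.6, 251.3] 0.93 [ 0.5721 -0.2888  0.    ]
fence [387.5, 263.7] 0.91 [ 0.6481 -0.2975  0.036 ]
fence_bar [390.3, 257.8] 0.81 [ 0.6536 -0.2912  0.03  ]
die_straight_side [361.8, 222.3] 0.64 [ 0.59   -0.1467  0.24  ]
heel_die [394.5, 256.5] 0.73 [ 0.6145 -0.1772  0.24  ]
die_bar [321.9, 291.0] 0.82 [ 0.56  -0.145  0.33 ]
```

View pics/w5.png

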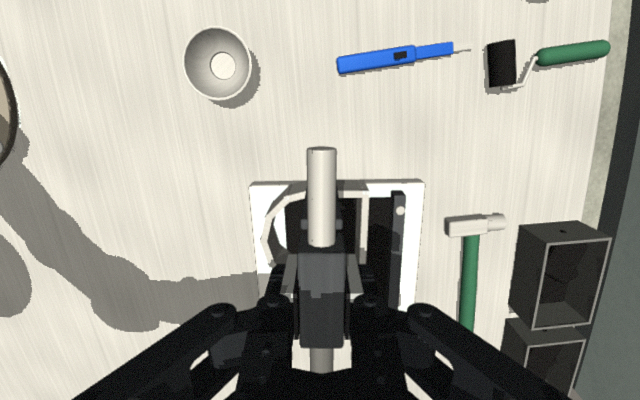

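Run:
```python
import cv2
im=cv2.imread('pics/w5.png')[170:310,365:435]
cv2.imwrite('pics/w5c.png',cv2.resize(cv2.convertScaleAbs(im,alpha=1.8,beta=10),None,fx=4,fy=4,interpolation=cv2.INTER_CUBIC))
```

```text
(no output)
```

View pics/w5c.png

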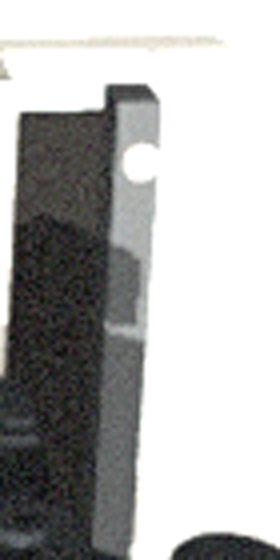

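```bash
python3 - <<'E'
from h import *
np.set_printoptions(precision=4,suppress=True)
C=cam('wrist');f=lambda x,y,z:atz(C,(365+(x+.5)/4-.5,170+(y+.5)/4-.5),z)
def rep(n,a,b):
    d=a-b;y=np.arctan2(-d[0],d[1]);th=-.075;X=np.array([np.cos(th),np.sin(th),0]);print(n,a,b,'yaw',y,'x',a@X,b@X)
rep('right',f(158.5,102,.056),f(131.5,550,.056))
rep('topleft',f(117,102,.056),f(93,550,.056))
rep('botleft',f(105.5,112,.036),f(93,550,.036))
F=np.array([.6481,-.2975,.036]);X=np.array([np.cos(-.075),np.sin(-.075),0]);print(F@X,np.array([.6462,-.2889,0])@X,np.array([.5721,-.2888,0])@X+.075,np.array([.5739,-.2906,0])@X+.075)
img=cv2.imread('pics/w5.png')
g=cv2.cvtColor(img,cv2.COLOR_BGR2GRAY)
for v in(184,):print(g[v,240:262],g[v,415:432])
# block edges at z=.03: left/right columns at several rows
for s,rng in(('L',range(195,285,15)),('R',range(195,300,15))):
    P=[]
    for v in rng:
        r=g[v].astype(float)
        P.append(0)
E
python3 -c "
from h import *
o=tool()[2];print(o['eef_pos'])"
```

```text
right [ 0.6686 -0.185   0.056 ] [ 0.6608 -0.3617  0.056 ] yaw -0.04394544395648541 x 0.6805540380884197 0.6860463927559378
topleft [ 0.6547 -0.184   0.056 ] [ 0.6462 -0.3604  0.056 ] yaw -0.048295687445319986 x 0.6666274076490704 0.6713448494625859
botleft [ 0.655  -0.1936  0.036 ] [ 0.6501 -0.3753  0.036 ] yaw -0.02696109830469569 x 0.6676346774673997 0.6763655675897107
0.6685696609321625 0.6660306066952038 0.667131422302362 0.6690612356480548
[224 229 230 231 235 233 224 229 229 216 177 128 132 133 134 133 133 135
 138 138 139 139] [254 255 255 254 254 254 255 255 254 224 187 224 230 231 236 230 223]
[ 0.5601643  -0.13690699  0.32190143]
```

Run:
```python
from h import *
np.set_printoptions(precision=4,suppress=True)
T=cam('top');f=lambda x,y,z:atz(T,(130+(x+.5)/2.1-.5,120+(y+.5)/2.1-.5),z)
c=[f(519,71,.03),f(698,86,.03),f(696,275,.03),f(508,264,.03)];print(np.array(c))
for a,b in((0,1),(3,2)):
    d=c[a]-c[b];print(np.linalg.norm(d),np.arctan2(-d[0],d[1]))
for a,b in((0,3),(1,2)):
    d=c[a]-c[b];print(np.linalg.norm(d),np.arctan2(d[1],d[0]))
print(sum(c)/4)
d=f(528,97,.056)-f(699,111,.056);print(np.linalg.norm(d),np.arctan2(-d[0],d[1]))
im=cv2.imread('pics/top0.png');m=im[190:260,360:480]
# rubber sheet: dark region minAreaRect-like
g=cv2.cvtColor(im,cv2.COLOR_BGR2GRAY)[150:260,365:475]
w=((g>0)).astype(np.uint8)
S=cam('scene');b=cv2.imread('pics/scene0.png')
# scene block corners (by eye): 
for uv in((256,236),(329,312),(233,388),(163,304)): print(atz(S,uv,.03))
```

```text
[[ 0.6962 -0.1801  0.03  ]
 [ 0.6836 -0.414   0.03  ]
 [ 0.4414 -0.3988  0.03  ]
 [ 0.452  -0.1639  0.03  ]]
0.23424687774427405 -0.05389610653793639
0.23517272073408635 -0.04508938448124793
0.24475548148529552 -0.06631147002824506
0.24267482140174726 -0.06264012863026472
[ 0.5683 -0.2892  0.03  ]
0.21649698491273153 -0.053966227368992786
[ 0.4657 -0.1673  0.03  ]
[ 0.7027 -0.1799  0.03  ]
[ 0.6837 -0.403   0.03  ]
[ 0.4589 -0.4026  0.03  ]
```

```bash
python3 -c "
from h import *
go([.604,-.27,.20],-.053)
go([.604,-.27,.13],-.053)"
```

```text
linear [0.1294, 0.1221, 0.0534] dr [-0.05, -1.17, 0.05] n 4.4539337292556835 0.16432708856153788
linear [0.1293, 0.1921, 0.0533] dr [-0.05, -1.17, 0.05] n 5.698231048468661 0.16432708856153788
```

```bash
python3 -m crank '[{"linear":[0.03,0.01,0.01],"dr":[0,-1.2,0],"hand":-1},{"linear":[0.06,0.03,0.025],"dr":[0,-1.2,0],"hand":-1},{"linear":[0.09,0.055,0.04],"dr":[0,-1.2,0],"hand":-1},{"linear":[0.12,0.08,0.05],"dr":[0,-1.2,0],"hand":-1},{"linear":[0.129,0.11,0.053],"dr":[0,-1.2,0],"hand":-1},{"linear":[0.129,0.14,0.053],"dr":[0,-1.2,0],"hand":-1},{"linear":[0.129,0.165,0.053],"dr":[0,-1.2,0],"hand":-1},{"linear":[0.129,0.18,0.053],"dr":[0,-1.2,0],"hand":-1},{"linear":[0.129,0.19,0.053],"dr":[0,-1.2,0],"hand":-1},{"linear":[0.129,0.192,0.053],"dr":[0,-1.2,0],"hand":-1}]'
python3 - <<'E'
from h import *
np.set_printoptions(precision=4,suppress=True)
e,R,o=tool();print(e,np.arctan2(R[1,2],R[0,2]),o['contact_force'],o['torque'])
C=cam('wrist');im=bot.read_camera('wrist');cv2.imwrite('pics/w6.png',im)
for t,z in(('fence',.036),('fence_bar',.03),('die_straight_side',e[2]-.0637),('die_bar',e[2]+.016)):
    for a in bot.place_of('wrist',t)[:1]: print(t,a['xy'],a['score'],atz(C,a['xy'],z))
cv2.imwrite('pics/w6c.png',cv2.resize(cv2.convertScaleAbs(im[100:300,300:500],alpha=2,beta=10),None,fx=3,fy=3,interpolation=cv2.INTER_CUBIC))
E
```

```text
t: 14.57
eef_pos: [0.6024, -0.2702, 0.1278]
tool_rot: [0.486, -0.487, 0.514, -0.513]
contact_force: [-1.3, 0.7, -6.0]
gripper_width: 0.223
[ 0.6024 -0.2702  0.1278] -0.05372751413468789 [-1.2578  0.6868 -5.9541] [-0.0267  0.0089 -0.023 ]
fence [380.5, 238.0] 0.88 [ 0.6487 -0.2968  0.036 ]
fence_bar [384.6, 230.7] 0.63 [ 0.6531 -0.2932  0.03  ]
die_straight_side [365.3, 224.0] 0.82 [ 0.6332 -0.2728  0.0641]
die_bar [319.5, 292.3] 0.64 [ 0.602  -0.2734  0.1438]
```

View pics/w6c.png

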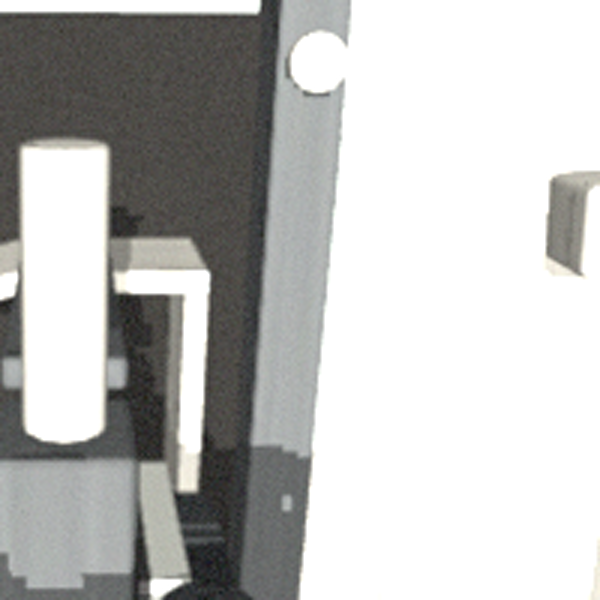

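Run:
```python
from h import *
np.set_printoptions(precision=4,suppress=True)
im=cv2.imread('pics/w6.png');g=cv2.cvtColor(im,cv2.COLOR_BGR2GRAY).astype(float)
e,R,o=tool();C=cam('wrist');rim=e[2]-.0637
def edge(rows,lo,hi,sgn,z,n):
    P=[]
    for v in rows:
        r=cv2.GaussianBlur(g[v-1:v+2],(5,3),0)[1];d=np.gradient(r)*sgn
        a,b=int(lo(v)),int(hi(v));k=a+np.argmax(d[a:b]);y0,y1,y2=d[k-1:k+2];u=k+.5*(y0-y2)/(y0-2*y1+y2+1e-9);P.append(atz(C,(u,v),z))
    P=np.array(P);f=np.polyfit(P[:,1],P[:,0],1);res=P[:,0]-np.polyval(f,P[:,1])
    k=abs(res)<max(.0008,1.5*np.median(abs(res)));f=np.polyfit(P[k,1],P[k,0],1)
    print(n,'yaw',-np.arctan(f[0]),'x@-.27',np.polyval(f,-.27),'rms',res[k].std(),k.sum())
L=lambda x0,y0,x1,y1,o:(lambda v:300+(x0+(x1-x0)*((v-100)*3-y0)/(y1-y0))/3+o)
edge(range(130,285),L(350,30,301,590,-4),L(350,30,301,590,5),1,.056,'fence outer top')
edge(range(130,243),L(277,20,253,420,-3),L(277,20,253,420,4),1,.056,'fence inner top')
edge(range(110,245),L(262,15,243,440,-3),L(262,15,243,440,4),-1,.036,'fence inner bottom')
edge(range(194,248),L(209,275,201,460,-3),L(209,275,201,460,4),-1,rim+.028,'die outer top')
```

```text
fence outer top yaw -0.0561134368313919 x@-.27 0.6681551020974857 rms 6.951382554139186e-05 155
fence inner top yaw -0.05648216237065207 x@-.27 0.6522040825593188 rms 6.679169824011759e-05 113
fence inner bottom yaw -0.05430576478800696 x@-.27 0.6521807335231206 rms 0.0003024168823263031 128
die outer top yaw -0.05199050147502086 x@-.27 0.6329252647160506 rms 2.862299274789204e-05 54
```

```bash
python3 -m crank '[{"linear":[0,0.008,0.003],"dr":[0,0.25,0],"hand":-1},{"linear":[0,0.015,0.006],"dr":[0,0.25,0],"hand":-1},{"linear":[0,0.02,0.009],"dr":[0,0.25,0],"hand":-1},{"linear":[0,0.024,0.012],"dr":[0,0.25,0],"hand":-1},{"linear":[0,0.025,0.014],"dr":[0,0.25,0],"hand":-1},{"linear":[0,0.025,0.014],"dr":[0,0.25,0],"hand":-1},{"linear":[0,0.025,0.014],"dr":[0,0.25,0],"hand":-1}]'
cat > ed.py <<'E'
from h import *
np.set_printoptions(precision=4,suppress=True)
e,R,o=tool();print(e,np.arctan2(R[1,2],R[0,2]),o['contact_force'],o['torque'],o['gripper_width'])
C=cam('wrist');im=bot.read_camera('wrist');g=cv2.cvtColor(im,cv2.COLOR_BGR2GRAY).astype(float);rim=e[2]-.0637
cv2.imwrite('pics/last.png',im)
def edge(x0,y0,y1,z,sgn,n,w=.005):
    P=[]
    for y in np.linspace(y0,y1,60):
        x=x0-np.tan(-.056)*(y+.27);a=proj(C,[x-w,y,z]);b=proj(C,[x+w,y,z]);v=int(round(a[1]))
        r=cv2.GaussianBlur(g[v-1:v+2],(5,3),0)[1];d=np.gradient(r)*sgn
        lo,hi=int(a[0]),int(b[0])+1;k=lo+np.argmax(d[lo:hi]);t=d[k-1:k+2];u=k+.5*(t[0]-t[2])/(t[0]-2*t[1]+t[2]+1e-9);P.append(atz(C,(u,v),z))
    P=np.array(P);k=np.ones(len(P),bool)
    for _ in range(3):
        f=np.polyfit(P[k,1],P[k,0],1);r=abs(P[:,0]-np.polyval(f,P[:,1]));k=r<max(.0005,2*np.median(r))
    print(n,'yaw',-np.arctan(f[0]),'x',np.polyval(f,-.27),'med',np.median(r),k.sum());return f
E
cat > ed2.py <<'E'
from ed import *
X0=np.cos(-.056)
edge(.6682,-.21,-.30,.056,1,'outer');edge(.6522,-.21,-.27,.056,1,'inner',.003)
edge(e[0]+.030,-.243,-.262,rim+.028,-1,'die')
E
python3 ed2.py
```

```text
t: 15.4
eef_pos: [0.6176, -0.2715, 0.1049]
tool_rot: [-0.485, 0.485, -0.514, 0.515]
contact_force: [0.4, 0.5, -4.8]
gripper_width: 0.217
[ 0.6176 -0.2715  0.1049] -0.0583999461146744 [ 0.4078  0.5384 -4.7512] [ 0.0512 -0.021  -0.0066] 0.21731694257619885
outer yaw -0.05572447119099537 x 0.6643195388734352 med 3.9881313095846416e-05 60
inner yaw -0.027471415547369003 x 0.6500798443447443 med 0.00024436007963274387 55
die yaw -0.05828404429421244 x 0.6456083826939738 med 3.267668886802744e-05 60
```

```bash
python3 -m crank '[{"linear":[0,0.001,0.0005],"dr":[0,-0.1,0],"hand":-1},{"linear":[0,0.002,0.001],"dr":[0,-0.1,0],"hand":-1},{"linear":[0,0.003,0.0015],"dr":[0,-0.1,0],"hand":-1},{"linear":[0,0.003,0.0018],"dr":[0,-0.1,0],"hand":-1},{"linear":[0,0.003,0.002],"dr":[0,-0.1,0],"hand":-1},{"linear":[0,0.003,0.002],"dr":[0,-0.1,0],"hand":-1}]'; python3 ed2.py
```

```text
t: 15.95
eef_pos: [0.6194, -0.2717, 0.1021]
tool_rot: [-0.486, 0.486, -0.514, 0.514]
contact_force: [-0.2, 0.1, -5.4]
gripper_width: 0.216
[ 0.6194 -0.2717  0.1021] -0.05689008113576587 [-0.1802  0.1304 -5.35  ] [ 0.0058 -0.0423  0.0105] 0.21647267648479354
outer yaw -0.05577822090332122 x 0.6643475500632989 med 3.762565473286461e-05 59
inner yaw 0.05949392512939423 x 0.6542994545324423 med 0.0008918031797734427 49
die yaw -0.05721932762272146 x 0.6475891694683726 med 3.016431628577454e-05 60
```

Gap about 1–2 mm, edges parallel. Creep in small steps.

```bash
python3 -m crank '[{"linear":[0,0,0.0003],"dr":[0,0,0],"hand":-1},{"linear":[0,0,0.0005],"dr":[0,0,0],"hand":-1},{"linear":[0,0,0.0008],"dr":[0,0,0],"hand":-1},{"linear":[0,0,0.0008],"dr":[0,0,0],"hand":-1}]'
python3 -m crank '[{"linear":[0,0,0.0002],"dr":[0,0,0],"hand":-1},{"linear":[0,0,0.0004],"dr":[0,0,0],"hand":-1},{"linear":[0,0,0.0005],"dr":[0,0,0],"hand":-1},{"linear":[0,0,0.0005],"dr":[0,0,0],"hand":-1}]'
```

```text
t: 16.33
eef_pos: [0.6202, -0.2717, 0.102]
tool_rot: [-0.486, 0.486, -0.514, 0.514]
contact_force: [-0.0, -0.6, -4.6]
gripper_width: 0.228
t: 16.67
eef_pos: [0.6204, -0.2718, 0.1019]
tool_rot: [-0.485, 0.486, -0.514, 0.514]
contact_force: [-0.8, 0.2, -6.0]
gripper_width: 0.223
```

```bash
python3 -m crank '[{"linear":[0,0,0.0002],"dr":[0,0,0],"hand":-1},{"linear":[0,0,0.0004],"dr":[0,0,0],"hand":-1},{"linear":[0,0,0.0005],"dr":[0,0,0],"hand":-1},{"linear":[0,0,0.0005],"dr":[0,0,0],"hand":-1}]'
python3 -m crank '[{"linear":[0,0,0.0002],"dr":[0,0,0],"hand":-1},{"linear":[0,0,0.0004],"dr":[0,0,0],"hand":-1},{"linear":[0,0,0.0005],"dr":[0,0,0],"hand":-1},{"linear":[0,0,0.0005],"dr":[0,0,0],"hand":-1}]'; python3 ed2.py
```

```text
t: 17.0
eef_pos: [0.6205, -0.2718, 0.1018]
tool_rot: [-0.485, 0.486, -0.514, 0.514]
contact_force: [-3.3, 0.0, -3.1]
gripper_width: 0.221
t: 17.33
eef_pos: [0.6207, -0.2718, 0.1018]
tool_rot: [0.485, -0.486, 0.514, -0.514]
contact_force: [-6.1, 0.8, -2.1]
gripper_width: 0.22
[ 0.6207 -0.2718  0.1018] -0.05701172058127128 [-6.107   0.8274 -2.0674] [ 0.2018  1.3788 -0.0052] 0.2196923601435159
outer yaw -0.0553664982900621 x 0.6643429165923277 med 3.501746289497065e-05 60
inner yaw 0.0551805435129506 x 0.6542949014063091 med 0.0007781150137314286 46
die yaw -0.052795787198151214 x 0.6486969810262139 med 3.0252989772994177e-05 60
```

```bash
python3 -m crank '[{"linear":[0,0,-0.0007],"dr":[0,0,0],"hand":-1},{"linear":[0,0.0005,-0.0007],"dr":[0,0,0],"hand":-1},{"linear":[0,0.001,-0.0007],"dr":[0,0,0],"hand":-1},{"linear":[0,0.0014,-0.0007],"dr":[0,0,0],"hand":-1},{"linear":[0,0.0014,-0.0007],"dr":[0,0,0],"hand":-1}]'; python3 -c "
from h import *
o=tool()[2];print(o['contact_force'],o['torque'])"
```

```text
t: 17.8
eef_pos: [0.6206, -0.2719, 0.1004]
tool_rot: [-0.485, 0.486, -0.514, 0.514]
contact_force: [-4.1, 0.3, -2.7]
gripper_width: 0.218
[-4.14029381  0.3204826  -2.6911196 ] [ 0.05569532  1.31166512 -0.07767027]
```

```bash
python3 -m crank '[{"linear":[0,0.0003,-0.0003],"dr":[0,0,0],"hand":-1},{"linear":[0,0.0006,-0.0003],"dr":[0,0,0],"hand":-1},{"linear":[0,0.001,-0.0003],"dr":[0,0,0],"hand":-1},{"linear":[0,0.001,-0.0003],"dr":[0,0,0],"hand":-1}]'; python3 -m crank '[{"linear":[0,0.0003,0],"dr":[0,0,0],"hand":-1},{"linear":[0,0.0006,0],"dr":[0,0,0],"hand":-1},{"linear":[0,0.0006,0],"dr":[0,0,0],"hand":-1}]';  python3 -c "
from h import *
o=tool()[2];print(o['contact_force'],o['torque'])"
```

```text
t: 18.13
eef_pos: [0.6206, -0.2719, 0.1001]
tool_rot: [-0.485, 0.486, -0.514, 0.515]
contact_force: [-6.6, 0.5, 1.2]
gripper_width: 0.225
t: 18.38
eef_pos: [0.6206, -0.272, 0.1001]
tool_rot: [-0.485, 0.486, -0.514, 0.515]
contact_force: [-7.8, 1.3, 3.4]
gripper_width: 0.218
[-7.8254174   1.29011429  3.42759795] [ 0.29895176  1.89750064 -0.01161097]
```

```bash
python3 -m crank '[{"linear":[0,0,-0.0004],"dr":[0,0,0],"hand":-1},{"linear":[0,0,-0.0008],"dr":[0,0,0],"hand":-1},{"linear":[0,0,-0.0008],"dr":[0,0,0],"hand":-1},{"linear":[0,0,-0.0008],"dr":[0,0,0],"hand":-1}]';  python3 ed2.py
```

```text
t: 18.72
eef_pos: [0.6206, -0.272, 0.1001]
tool_rot: [-0.486, 0.485, -0.513, 0.515]
contact_force: [-5.2, -0.0, 3.6]
gripper_width: 0.222
[ 0.6206 -0.272   0.1001] -0.056975206208884 [-5.184  -0.0183  3.5788] [ 0.217   1.4308 -0.0762] 0.2217496403908572
outer yaw -0.055601716030604785 x 0.664337729167997 med 4.1116848517597226e-05 60
inner yaw 0.059461870787705075 x 0.6544609781881571 med 0.0008158266057427532 47
die yaw -0.054266485410295356 x 0.6486622036480614 med 2.4869723934339838e-05 60
```

```bash
python3 -m crank '[{"linear":[0,0,0],"dr":[0,0,0],"hand":-1},{"linear":[0,0,0],"dr":[0,0,0],"hand":-1},{"linear":[0,0,0],"dr":[0,0,0],"hand":-1}]' 20; python3 -m crank '[{"linear":[0,0,0],"dr":[0,0,0],"hand":-0.5},{"linear":[0,0,0],"dr":[0,0,0],"hand":-0.4},{"linear":[0,0,0],"dr":[0,0,0],"hand":-0.3},{"linear":[0,0,0],"dr":[0,0,0],"hand":-0.2},{"linear":[0,0,0],"dr":[0,0,0],"hand":-0.1},{"linear":[0,0,0],"dr":[0,0,0],"hand":0},{"linear":[0,0,0],"dr":[0,0,0],"hand":0.1}]'; python3 ed2.py
```

```text
t: 19.02
eef_pos: [0.6206, -0.272, 0.1001]
tool_rot: [-0.486, 0.485, -0.513, 0.515]
contact_force: [-5.9, -0.6, 3.8]
gripper_width: 0.221
t: 19.6
eef_pos: [0.6201, -0.2717, 0.099]
tool_rot: [-0.486, 0.486, -0.513, 0.515]
contact_force: [0.0, -0.2, 0.4]
gripper_width: 0.551
[ 0.6201 -0.2717  0.099 ] -0.0566830464876534 [ 0.0023 -0.1814  0.428 ] [ 0.0083  0.0028 -0.031 ] 0.551058239298178
outer yaw -0.05426568453727132 x 0.6643681029447103 med 6.2050789273016e-05 57
inner yaw 0.060646091350672345 x 0.6546265809771838 med 0.0008870337386651661 48
die yaw -0.05314837740586033 x 0.6488256647914213 med 3.1131454697130856e-05 60
```

```bash
python3 -m crank '[{"linear":[0,-0.01,0],"dr":[0,0,0],"hand":0.1},{"linear":[0,-0.025,0],"dr":[0,0,0],"hand":0.1},{"linear":[0,-0.05,0],"dr":[0,0,0],"hand":0.1},{"linear":[0,-0.08,0],"dr":[0,0,0],"hand":0.1},{"linear":[0.04,-0.12,0],"dr":[0,0,0],"hand":0.1},{"linear":[0.06,-0.15,0],"dr":[0,0,0],"hand":0.1},{"linear":[0.07,-0.16,0],"dr":[0,0,0],"hand":0.1},{"linear":[0.07,-0.16,0],"dr":[0,0,0],"hand":0.1}]'
python3 - <<'E'
from h import *
C=cam('wrist');im=bot.read_camera('wrist')
cv2.imwrite('pics/w7c.png',cv2.resize(cv2.convertScaleAbs(im[60:300,200:500],alpha=1.8,beta=10),None,fx=2.5,fy=2.5,interpolation=cv2.INTER_CUBIC))
cv2.imwrite('pics/w7.png',im)
E
```

```text
t: 20.32
eef_pos: [0.6166, -0.3478, 0.2655]
tool_rot: [-0.484, 0.484, -0.512, 0.52]
contact_force: [-0.3, -0.8, -0.7]
gripper_width: 0.548
```

View pics/w7c.png

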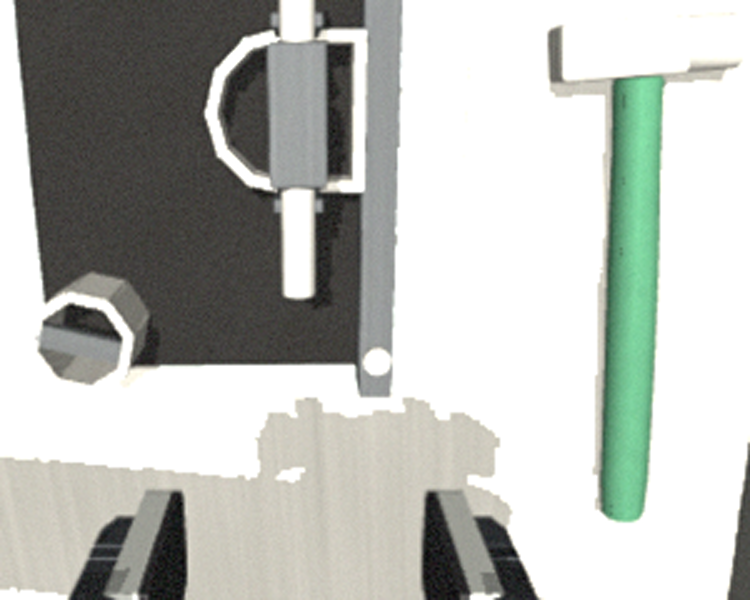

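Run:
```python
from h import *
bot.read_camera('top')
for t in('round_die','utility_knife','tack_bowl'):
    a=bot.place_of('top',t);print(t,a[0]['xy'] if a else None)
o=bot.get_obs();print(abs(o['joint_vel']).max(),o['contact_force'])
print(bot.hand_in())
```

```text
round_die [448.2, 221.6]
utility_knife [313.4, 168.1]
tack_bowl [305.3, 251.3]
0.006460784726538124 [ 0.21929477  0.08710743 -0.32220037]
the job is handed in; nothing more can be done
None
```

The heel die is off the hooks and standing rim down on the rubber sheet, its straight side against the fence. I let go and handed the job in at about 20.5 s.

- **Hooks:** I saw the slots lean by about -0.15 rad and drew the bar out along that line, past the tips, before moving away. Sideways force at the checks during the lift stayed at or below about 1.5 N.
- **Fence and sheet:** The highest force I read against the fence was about 8 N, while the rim was being set down. I backed off to about 5–6 N before letting go. With the rim on the sheet the wrist force was about +3.5 N upward, roughly 9 N on the sheet.
- **Last checks:** After I opened the fingers the die's straight side lay at -0.053 rad and the fence at -0.054 rad. The last close picture shows no visible gap at the fence. The arm was clear and nearly still, with about 0.4 N on it.
- **Other things:** The round die, knife and bowl showed within about 2 pixels of where they were at the start.

**Disagreements:**
- One automatic fit of the fence's inner top edge failed in the close views. I used its outer edge and 16 mm thickness there instead.
- Early estimates of the fence's turn ranged from -0.03 to -0.08 rad until the close view settled it.
- The picture gap to the fence was about 1 mm off from where I felt contact.

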